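Uncover the catch pot and hold the fixture plate out over it

TASK

The valve sleeves in the fixture plate are about to be punched out into the catch pot: lift the lid off the pot by its knob and set it down gently on the bench beside, knob up, without shifting the pot or the other things about. Then slide the plate straight out along its riser, over the open pot, until the line scribed across it lies exactly over the riser's outer edge. The plate is then past its balance point, so keep hold of it at its inner end so that it stays flat on the riser, and finish still holding it there.

Things in the scene. Friction and masses are not known exactly. Their poses are not given: they have to be found in the camera images.
- riser: Dark grey fixed bridge-shaped riser block on the bench: flat top 140 (x) by 220 (y) mm, 100 mm above the bench. Origin: centre of its underside. Its +y axis is the outward direction, towards the pot.
- riser_edge (a point): Middle of the riser's outer top edge: 110 mm along +y from the riser's centre, at the height of its top (100 mm). Axes as the riser's.
- plate: Loose aluminium fixture plate, 80 (x) by 240 (y) by 10 mm thick, about 0.5 kg, lying on the riser nearly square to it. Origin: centre of its underside; +y to its outer end, z up. Two brass sleeves stand 12 mm above its top 30 mm from the outer end; a black upright grip lug, 30 mm from the inner end. It balances at its middle: with the line over the riser's edge it tips outward unless held.
- plate_mark (a point): Middle of the dark 3 mm wide line scribed straight across the plate's top and down both its long sides: on the plate's centreline, 150 mm from the outer end (30 mm inward of the plate's middle), at the top face.
- plate_grip (a point): Point to grip in the plate's lug, 90 mm inward (-y) of the plate's middle, 34 mm above the plate's underside. The lug is a fixed upright block, 44 mm along the plate's x, 16 mm along its y, its top 46 mm above the plate's underside (36 mm above the plate's top).
- pot: Loose round steel catch pot, 110 mm across, 85 mm high, wall 3 mm, 0.7 kg, standing on the bench about 120 mm beyond the riser's outer edge. Origin: centre of its underside.
- lid: Loose steel lid, about 0.2 kg, on the pot. Origin: centre of its underside, 79 mm above the bench when on the pot, 0 when standing on the bench. A plug 94 mm across, 6 mm deep hangs in the pot's mouth (104 mm); above it a disc 118 mm across, 6 mm thick, rests on the rim. The black knob's top is 50 mm above the origin: on the pot it stands in the plate's way.
- lid_knob (a point): Centre of the lid's black knob head, an upright cylinder 32 mm across and 26 mm high on a thin neck; 38 mm above the lid's origin.
- pump: Bystander: dark green injection pump body with an aluminium top and studs, 90 by 200 by 112 mm, heavy. Origin: centre of its underside.
- screwdriver: Bystander: screwdriver lying on the bench.
- bearing: Bystander: steel bearing ring, 62 mm across, 18 mm high, on the bench.
- jar: Bystander: small white jar, 60 mm across, 70 mm high, on the bench.
Mind the look-alikes: they are no part of the job. What is shaped like the lid but blue is not meant.

How it is judged:
By the outcome, as a careful person would: the job done as asked, in the order asked, and still so for the second after the job is handed in, while the arm keeps its last pose, push and grip.
It also fails if it takes over 58 s, if anything falls off the work surface, if the arm or the gripper's body presses on something with over 40 N, if the wrist force passes 120 N, or if a joint passes its speed limit or range.

ROBOT

A 6-joint arm with a two-finger parallel gripper is mounted at the origin on the work surface. World frame = base frame: x ahead of the robot, y to its left, z up, the work surface at z = 0. Lengths are in mm, angles in rad, forces in N, time in s.
With the tool pointing down it reaches from about 350 to 975 mm from the base axis. Payload 4.9 kg.
Tool frame: the origin (TCP) lies between the finger pads; the fingertips stand 11 mm ahead of it and the grasp point (between the pads) lies 8 mm behind it; z points along the fingers, y is the line along which they close (so a half turn about z gives the same grasp; the last joint's range is limited). The gripper opens to 85 mm and grips with 20 to 120 N. Pads are 22 mm wide; open, the fingers measure 114 mm over their backs; the gripper's body (76 mm by 85 mm) begins 54 mm behind the grasp point. The pads swing forward as they close: fully open they stand 13 mm farther back than shut.
Start: joints at [0.998, 0.053, 1.613, -0, 1.476, -0.119], TCP at [273.977, 561.728, 214.304] pointing down, gripper open.
Joint ranges: [-3.01, 3.01], [-1.01, 2.22], [0.06, 2.58], [-1.02, 4.17], [0.09, 2.62], [-3.14, 3.14]. Speed limits (rad/s): [2.57, 2.57, 3.14, 3.14, 3.14, 3.14].

INTERFACE

Orientations are given as a unit quaternion [x, y, z, w].
In Python, from cell import r gives the robot as it stands.
- The arm moves only by the tool play_rows, never from a script. Its argument "commands" is text: rows parted by semicolons, each of 6 numbers parted by spaces: the shift along the tool's x, y, z in m, then the turn, a rotation vector about the tool's x, y, z in degrees. In form: x y z rx ry rz; .... A call has 1 to 12 rows; each row shifts and turns the commanded pose from where the row before left it, along the tool's axes as they then stand; what a row does not reach is not made up. A row lasts 1/10 s, in which the tool goes at most 50 mm and 8.59 degrees, less where a joint would pass 70% of its speed; a pose out of reach is approached as far as the arm can. A call is refused whole if a number of a shift passes 0.05 or a number of a turn 8.59, either way. A call with a gripper value outside its range is refused whole. "jaw" is the finger opening in m, from 0 to 0.0854, set as the call begins (left out, the last holds). The fingers move at their own pace and stop on an object; "squeeze" is the grip in N (left out, the last holds). Time passes only in rows, so rows that do not move let the fingers close. It gives the time, the measured TCP pose, the force, the opening and the grip force at its end, in the units of the state.
- r.state(): the state, without advancing time (a new reading comes with each control period).
- r.snapshot(name): name is "scene" or "top" or "wrist"; returns (picture, depth): 480x640x3 uint8, red, green, blue; 480x640 float32, mm along the optical axis (not along the pixel's ray), 0 where there is no reading.
- r.get_calibration(name): a dict with "vfov" (degrees; the focal length in pixels is half the picture's height over the tangent of half this angle, whatever the lens; pixels are square), "cx", "cy" (the principal point, pixels), "R" (3x3) and "t" (3): a world point X has camera coordinates R X + t. Camera axes: x right, y down, z forward; pixel columns grow to the right and rows downward; lengths in mm; the calibration is good to about 2 mm. A picture is of the moment at which its call begins: read the wrist's pose just before it. get_calibration takes no time and is no camera call; for the wrist camera it gives the pose at the moment of the call.
- r.finish_job(): hands the job in; it is judged then, once.
Trained networks look in the newest picture that a camera, given by its name, has taken for a name from the list of things; names that differ only in an ending like _2 or _b are one class to them, and where a whole thing is asked for, a point or a joint stands for the part that bears it (a point fixed in the world has none). Each returns a list of dicts, best first, with "score" (0 to 1); they miss things now and then, are a little off and sometimes report something else, mostly with a low value. They report only what shows in the picture. A call takes as long as a camera call. They do not tell look-alikes from the thing itself.
- r.recognise(camera, query): "at" ([x, y, z] in mm, in the coordinates of the camera as it stood for that picture, good to about 4 mm: the middle of the surface that is visible of it).
- r.mark_of(camera, query): "at" ([x, y, z] in mm, in the coordinates of the camera as it stood for that picture, good to about 4 mm: a listed point, or the origin of a listed thing).
The state is a dict: "clock": time; "joints": joint angles; "joint_vel": joint speeds; "joint_torque": joint torques, N m; "eef_pos": TCP position; "tool_rot": TCP orientation; "force": force on the tool from outside, world axes, zero at the start; "moment": the same for the moment, N m; "opening": opening from 0.0 (shut) to 1.0 (fully open); "grasp_force": force on a finger pad.
Only numpy, scipy, OpenCV 4.12 (cv2) and the standard library are available. Lean on these libraries where they do the work, as an engineer would, in place of code of your own. Each camera call takes 0.05 s, during which the arm holds its last target. There are 200 camera calls.

## Working session

There is one attempt and no reset: what is moved stays moved. The work goes in short steps, Python scripts to look and compute and a tool call to move; the robot and the scene stay as the last step left them, time stands still between calls to the robot, and variables do not carry over. Pictures are saved under pics/ and viewed, at most 10 in all, crops included, and the job is handed in when it is done.

Besides the shell and the picture viewer there is one more tool, called after "Emit:" by a JSON object that holds its "name" and its "arguments", one argument or row to a line. play_rows: Moves the arm, as the interface text tells. Its arguments: {"type":"object","properties":{"commands":{"type":"string"},"jaw":{"type":"number"},"squeeze":{"type":"number"}},"required":["commands"]}

```bash
mkdir -p pics; cat > h.py <<'E'
import numpy as np, cv2
from cell import r
def snap(n,f=None):
    c=r.get_calibration(n); p,d=r.snapshot(n)
    if f: cv2.imwrite('pics/'+f,cv2.cvtColor(p,cv2.COLOR_RGB2BGR))
    return c,p,d
def w(c,at): return np.array(c['R']).T@(np.array(at)-np.array(c['t']))
def foc(c): return 240/np.tan(np.radians(c['vfov']/2))
def px(c,d,u,v,z=None):
    f=foc(c); z=d[int(v),int(u)] if z is None else z
    return w(c,[(u-c['cx'])*z/f,(v-c['cy'])*z/f,z])
def proj(c,X):
    q=np.array(c['R'])@np.array(X)+np.array(c['t']); f=foc(c)
    return [q[0]/q[2]*f+c['cx'],q[1]/q[2]*f+c['cy']]
E
python3 - <<'E'
from h import *
for n in('top','scene'):
    c,p,d=snap(n,n+'1.png')
    for q in('riser_edge','plate_mark','plate_grip','plate','pot','lid_knob','pump','screwdriver','bearing','jar'):
        for o in r.mark_of(n,q)[:3]:
            X=w(c,o['at']);print(n,q,round(o['score'],2),X.round(),np.round(proj(c,X)))
s=r.state();print(s)
E
```

```text
top plate_mark 0.86 [556. -10. 108.] [284. 249.]
top plate_grip 0.87 [569. -74. 135.] [317. 241.]
top plate 0.96 [554.  13. 100.] [273. 251.]
top lid_knob 0.87 [688. 289.  42.] [141. 191.]
top lid_knob 0.74 [516. 218. 111.] [169. 272.]
top pump 0.71 [ 659. -394.   -2.] [463. 199.]
top pump 0.49 [564. -72. 136.] [316. 243.]
top screwdriver 0.83 [ 406. -367.    1.] [456. 317.]
top bearing 0.63 [ 766. -116.    0.] [334. 153.]
top jar 0.58 [802.   2.   2.] [279. 138.]
scene riser_edge 0.79 [545.  99. 101.] [352. 205.]
scene plate_mark 0.55 [552. -11. 117.] [323. 221.]
scene plate_grip 0.79 [563. -70. 137.] [307. 228.]
scene plate_grip 0.56 [ 406. -369.    6.] [171. 295.]
scene plate 0.76 [554.  19. 102.] [332. 220.]
scene pot 0.59 [522. 215.  -0.] [373. 211.]
scene lid_knob 0.97 [686. 288.  40.] [438. 216.]
scene lid_knob 0.77 [520. 218. 119.] [376. 176.]
scene pump 0.98 [ 657. -391.    3.] [224. 368.]
scene pump 0.26 [567.  -5.  -2.] [328. 257.]
scene screwdriver 0.56 [ 410. -368.    2.] [173. 296.]
scene screwdriver 0.28 [568.  -9.   0.] [328. 258.]
scene bearing 0.64 [ 764. -116.    1.] [353. 325.]
scene jar 0.87 [797.   6.   7.] [400. 303.]
{'clock': 1.1, 'joints': array([ 9.97987035e-01,  5.26823448e-02,  1.61288926e+00, -1.52074526e-05,
        1.47597093e+00, -1.18984993e-01]), 'joint_vel': array([ 0.00080858,  0.00045249,  0.00186499, -0.00067331,  0.00056525,
        0.00023093]), 'joint_torque': array([-1.36696999e-03, -3.93696642e+01, -3.70461273e+01, -1.53100073e-04,
        5.13479372e-04, -1.26915950e-05]), 'eef_pos': array([273.99586455, 561.73318789, 214.32095208]), 'tool_rot': array([2.24969203e-01, 9.74365874e-01, 2.10080036e-05, 1.56171317e-05]), 'force': array([ 0.0179741 , -0.06765691,  1.25003036]), 'moment': array([0.03683892, 0.00859898, 0.01412645]), 'grasp_force': 0.0, 'opening': 0.9967343734124363}
```

View pics/top1.png

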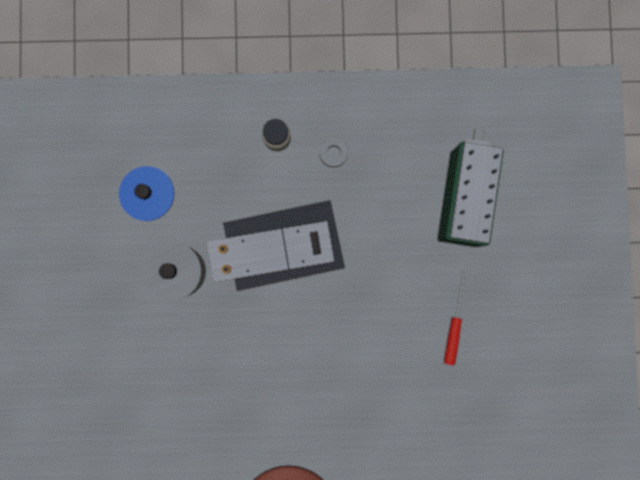

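View pics/scene1.png

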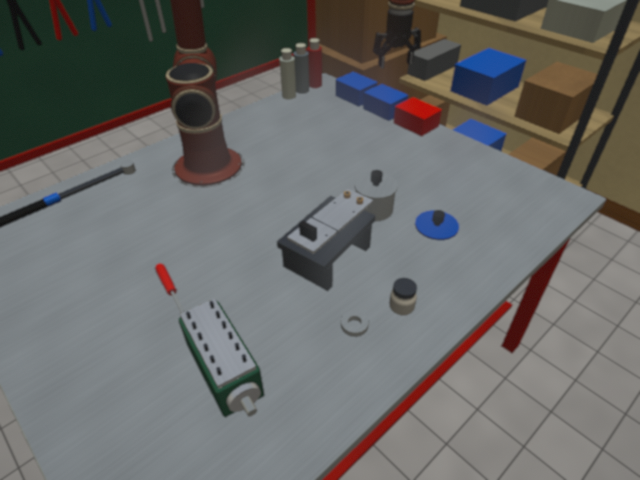

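The top view shows the steel pot and lid at px (170,272), the blue decoy lid at (146,193), and the plate on the riser with its mark at (285,249) and lug at (315,243). The scene view agrees with this. I'll move above the steel lid's knob.

Emit:
{"name": "play_rows", "arguments": {
  "commands": "-0.03 -0.017 0 0 0 0;-0.034 -0.019 0 0 0 0;-0.034 -0.018 0 0 0 0;-0.034 -0.018 0 0 0 0;-0.034 -0.018 0 0 0 0;-0.034 -0.019 0 0 0 0;-0.034 -0.019 0 0 0 0;-0.034 -0.019 0 0 0 0;-0.034 -0.018 0 0 0 0;-0.034 -0.018 0 0 0 0;-0.034 -0.019 0 0 0 0;0 0 0 0 0 0",
  "jaw": 0.0854
}}

```text
clock: 2.3
eef_pos: [520.1, 214.6, 214.4]
tool_rot: [0.227, 0.974, -0.0, 0.001]
force: [-0.6, 0.6, 0.5]
opening: 1.001
grasp_force: 0.0
```

```bash
python3 - <<'E'
from h import *
s=r.state();print(s['eef_pos'],s['tool_rot'],s['force'])
c,p,d=snap('wrist','w1.png')
for q in('lid_knob','pot','plate_mark','riser_edge','plate','lid'):
    for o in r.mark_of('wrist',q)[:3]:
        X=w(c,o['at']);print(q,round(o['score'],2),X.round(1),np.round(proj(c,X)))
print(w(c,[0,0,0]))
E
```

```text
[520.05094226 214.62181143 214.39331926] [ 2.27483048e-01  9.73781768e-01 -4.64275874e-04  5.61893341e-04] [-0.58919071  0.57454008  0.46528703]
lid_knob 0.7 [523.3 219.2 115.5] [318. 235.]
lid_knob 0.62 [687.8 291.3  35.1] [464. 331.]
plate_mark 0.76 [555.8  -7.5 110.3] [ 69. 397.]
plate 0.23 [517.7 220.1  80.3] [315. 215.]
lid 0.93 [687.5 287.9  -4.2] [447. 313.]
lid 0.73 [517.4 223.   79.9] [318. 213.]
[454.36387048 248.17572904 373.29633787]
```

View pics/w1.png

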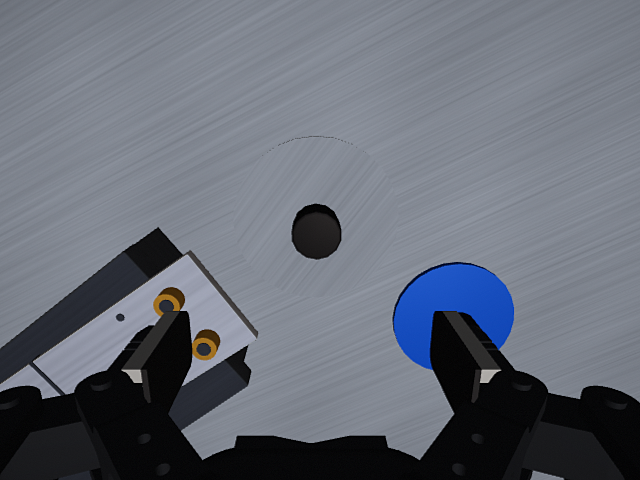

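The picture shows the steel lid's knob at px (316,232), between the fingers. The plate's outer end and the sleeves are at lower left, and the blue decoy is at (455,315). Next I'll locate the knob top from depth.

```bash
python3 - <<'E'
from h import *
c,p,d=snap('wrist')
P=[px(c,d,u,v) for u in range(285,350) for v in range(195,270)]
P=np.array(P);T=P[(P[:,2]>122)&(P[:,2]<136)]
a,b=T.min(0),T.max(0);print(len(T),(a+b)/2,b-a,T.mean(0))
K=(a+b)/2
s=r.state();from scipy.spatial.transform import Rotation as R
print(R.from_quat(s['tool_rot']).inv().apply(np.array([K[0],K[1],109])-s['eef_pos']))
P=np.array([px(c,d,u,v) for u in range(150,480,2) for v in range(100,330,2)])
L=P[(abs(P[:,2]-91)<4)&(np.hypot(P[:,0]-520,P[:,1]-218)<75)];print((L.min(0)+L.max(0))/2,np.ptp(L,axis=0))
E
```

```text
1938 [519.42879623 219.4535435  126.2838563 ] [31.5862602 31.1679217  8.525166 ] [518.67106217 219.97087221 128.07653954]
[ -1.55872182   1.34089993 105.34478241]
[519.94806775 219.26294992  89.83162813] [117.6455899  117.79208381   5.57261456]
```

Emit:
{"name": "play_rows", "arguments": {
  "commands": "-0.0015 0.0015 0.025 0 0 0;0 0 0.03 0 0 0;0 0 0.025 0 0 0;0 0 0.015 0 0 0;0 0 0.01 0 0 0;0 0 0 0 0 0;0 0 0 0 0 0"
}}

```text
clock: 3.4
eef_pos: [520.7, 219.0, 110.4]
tool_rot: [0.225, 0.974, 0.0, 0.001]
force: [0.5, 0.4, 0.6]
opening: 1.001
grasp_force: 0.0
```

Emit:
{"name": "play_rows", "arguments": {
  "commands": "0 0 0 0 0 0;0 0 0 0 0 0;0 0 0 0 0 0;0 0 0 0 0 0;0 0 0 0 0 0;0 0 0 0 0 0;0 0 0 0 0 0;0 0 0 0 0 0",
  "jaw": 0.02,
  "squeeze": 40
}}

```text
clock: 4.2
eef_pos: [522.1, 219.4, 112.1]
tool_rot: [0.225, 0.974, 0.002, 0.002]
force: [0.5, 1.7, 8.9]
opening: 0.237
grasp_force: 4.6
```

```bash
python3 - <<'E'
from h import *
s=r.state();print(s['eef_pos'],s['force'],s['opening'],s['grasp_force'])
c,p,d=snap('wrist','w2.png')
E
```

```text
[522.10087041 219.44166819 112.11812439] [0.47590276 1.6774524  8.94887252] 0.23655623035290546 4.551969413005281
```

View pics/w2.png

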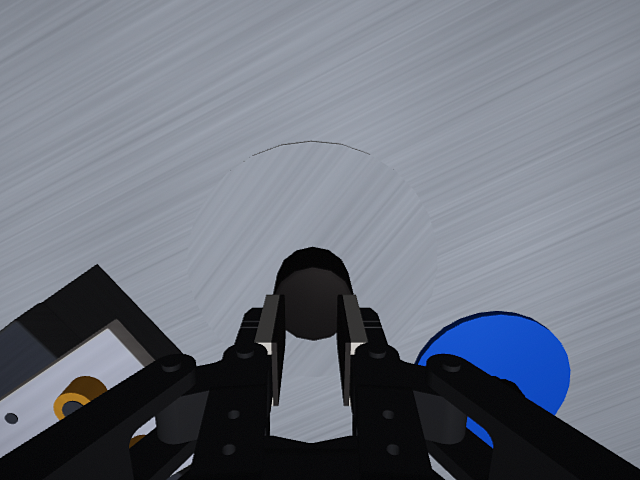

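The pads are at px x≈275 and 345, on either side of the knob, which has its top at (313,303). The jaw went to 20 mm on a 32 mm knob, so I'll check where the pads and lid actually are.

```bash
python3 - <<'E'
from h import *
c,p,d=snap('wrist')
f=foc(c)
from scipy.spatial.transform import Rotation as R
s=r.state();Rt=R.from_quat(s['tool_rot'])
def show(l,W): print(l,np.round(W,1),'tool',Rt.inv().apply(np.array(W)-s['eef_pos']).round(1))
for u,v in[(313,285),(313,303),(313,330),(295,300),(330,300),(313,255),(280,255),(270,310),(345,310),(272,370),(347,370),(280,300),(276,395)]: show((u,v),px(c,d,u,v))
U,V=np.meshgrid(range(0,640,2),range(100,400,2))
P=np.array([px(c,d,u,v) for u,v in zip(U.ravel(),V.ravel())])
L=P[(abs(P[:,2]-91)<8)&(np.hypot(P[:,0]-520,P[:,1]-219)<75)]
A=np.c_[L[:,:2]-[520,219],np.ones(len(L))];print('plane',np.linalg.lstsq(A,L[:,2],rcond=None)[0],L.min(0),L.max(0))
K=P[(P[:,2]>125)&(P[:,2]<132)&(np.hypot(P[:,0]-520,P[:,1]-219)<25)];print(K.min(0),K.max(0))
for q in('lid_knob','lid'):
    for o in r.mark_of('wrist',q)[:2]: print(q,o['score'],w(c,o['at']).round(1))
E
```

```text
(313, 285) [510.9 226.8 128.9] tool [ 13.2   1.7 -16.9]
(313, 303) [517.6 223.5 128.9] tool [  5.8   1.8 -16.8]
(313, 330) [527.4 218.8 130.1] tool [ -5.1   1.8 -18. ]
(295, 300) [514.  217.6 127.5] tool [  6.4  -5.1 -15.4]
(330, 300) [519.6 229.8 128.3] tool [  6.7   8.2 -16.2]
(313, 255) [504.4 230.1 115.8] tool [20.6  1.8 -3.8]
(280, 255) [505.7 212.6  90. ] tool [ 11.8 -13.5  22.1]
(270, 310) [506.4 212.6 145.2] tool [ 11.  -12.9 -33.2]
(345, 310) [517.9 235.3 144.6] tool [ 10.6  12.6 -32.5]
(272, 370) [515.6 210.6 166. ] tool [  1.7 -10.6 -54. ]
(347, 370) [525.3 230.6 166.2] tool [  1.8  11.6 -54.1]
(280, 300) [507.7 215.1 137.3] tool [ 11.  -10.1 -25.3]
(276, 395) [524.1 207.5 165.8] tool [ -7.3  -9.7 -53.7]
plane [-6.22880674e-05  3.04502254e-04  9.03703116e+01] [459.86697414 164.03334698  84.58945255] [576.29145272 281.69806198  92.65842348]
[502.53857938 208.81233946 125.0566005 ] [534.10729479 238.53542    131.85282906]
lid_knob 0.88 [519.6 222.9 112.1]
lid 0.83 [516.5 224.8  76.7]
lid 0.64 [685.3 284.9  -5.7]
```

```bash
python3 - <<'E'
from h import *
c,p,d=snap('wrist')
from scipy.spatial.transform import Rotation as R
s=r.state();Rt=R.from_quat(s['tool_rot'])
for t in([11,-12,11],[11,-12,0],[11,-12,-8],[11,-12,-17],[11,-12,-30]): print(t,np.round(proj(c,Rt.apply(t)+s['eef_pos'])))
for u in(262,268,274,278,350,356):
    print(u,[(v,Rt.inv().apply(px(c,d,u,v)-s['eef_pos']).round(0).tolist()) for v in range(284,330,6)])
E
```

```text
[11, -12, 11] [282. 265.]
[11, -12, 0] [280. 274.]
[11, -12, -8] [278. 281.]
[11, -12, -17] [277. 291.]
[11, -12, -30] [274. 306.]
262 [(284, [-3.0, -22.0, 23.0]), (290, [-6.0, -22.0, 21.0]), (296, [-9.0, -23.0, 21.0]), (302, [-12.0, -23.0, 22.0]), (308, [7.0, -17.0, -23.0]), (314, [11.0, -15.0, -36.0]), (320, [11.0, -15.0, -41.0]), (326, [10.0, -15.0, -43.0])]
268 [(284, [-3.0, -20.0, 23.0]), (290, [-6.0, -20.0, 22.0]), (296, [11.0, -15.0, -22.0]), (302, [11.0, -14.0, -26.0]), (308, [11.0, -14.0, -32.0]), (314, [11.0, -13.0, -36.0]), (320, [11.0, -13.0, -40.0]), (326, [12.0, -12.0, -46.0])]
274 [(284, [-3.0, -17.0, 22.0]), (290, [9.0, -13.0, -13.0]), (296, [11.0, -13.0, -22.0]), (302, [11.0, -12.0, -27.0]), (308, [11.0, -12.0, -32.0]), (314, [11.0, -11.0, -36.0]), (320, [11.0, -11.0, -41.0]), (326, [11.0, -11.0, -44.0])]
278 [(284, [13.0, -12.0, -15.0]), (290, [11.0, -12.0, -16.0]), (296, [11.0, -11.0, -22.0]), (302, [11.0, -11.0, -27.0]), (308, [11.0, -10.0, -32.0]), (314, [10.0, -10.0, -35.0]), (320, [11.0, -10.0, -40.0]), (326, [11.0, -9.0, -44.0])]
350 [(284, [9.0, 17.0, -7.0]), (290, [10.0, 16.0, -14.0]), (296, [11.0, 15.0, -22.0]), (302, [11.0, 15.0, -26.0]), (308, [11.0, 14.0, -31.0]), (314, [11.0, 14.0, -37.0]), (320, [11.0, 14.0, -40.0]), (326, [11.0, 13.0, -44.0])]
356 [(284, [74.0, 1.0, -159.0]), (290, [-6.0, 23.0, 23.0]), (296, [-9.0, 23.0, 21.0]), (302, [11.0, 17.0, -27.0]), (308, [11.0, 16.0, -31.0]), (314, [11.0, 16.0, -37.0]), (320, [11.0, 15.0, -40.0]), (326, [11.0, 15.0, -45.0])]
```

The depth shows the fingertips resting on the knob's top, about 20 mm behind the reported TCP. The fingers therefore sit roughly 30 mm further back than the text says. I'll back off, open the jaw and measure them again.

Emit:
{"name": "play_rows", "arguments": {
  "commands": "0 0 -0.015 0 0 0;0 0 -0.01 0 0 0;0 0 0 0 0 0;0 0 0 0 0 0;0 0 0 0 0 0;0 0 0 0 0 0;0 0 0 0 0 0",
  "jaw": 0.06
}}

```text
clock: 5.15
eef_pos: [519.6, 218.5, 133.6]
tool_rot: [0.225, 0.974, -0.0, -0.001]
force: [0.3, 0.3, -0.7]
opening: 0.707
grasp_force: 0.0
```

```bash
python3 - <<'E'
from h import *
c,p,d=snap('wrist','w3.png')
from scipy.spatial.transform import Rotation as R
s=r.state();Rt=R.from_quat(s['tool_rot']);print(s['eef_pos'],s['force'],s['opening'])
U,V=np.meshgrid(range(640),range(480))
P=np.array([px(c,d,u,v) for u,v in zip(U.ravel(),V.ravel())]);T=Rt.inv().apply(P-s['eef_pos'])
F=T[(abs(T[:,0]-11)<2)&(abs(T[:,1])<50)&(P[:,2]>135)]
for sg in(-1,1):
    G=F[F[:,1]*sg>0];G=G[np.argsort(-G[:,2])][:400];print(sg,G[:3].round(1),np.percentile(G,[1,99],axis=0).round(1))
K=(P[:,2]>125)&(P[:,2]<132)&(np.hypot(P[:,0]-520,P[:,1]-221)<23);K=P[K];print('knob',(K.min(0)+K.max(0))/2,np.ptp(K,axis=0))
L=P[(abs(P[:,2]-90.4)<3)&(np.hypot(P[:,0]-520,P[:,1]-221)<75)];print('disc',(L.min(0)+L.max(0))/2,np.ptp(L,axis=0))
k=(K.min(0)+K.max(0))/2;print(Rt.inv().apply([k[0],k[1],117]-s['eef_pos']))
E
```

```text
[519.70272072 218.57285801 133.79849595] [-0.21214809  0.91863577  0.28473178] 0.7050364101953448
-1 [[  9.1 -29.5 -21.9]
 [  9.4 -29.2 -23.2]
 [  9.1 -29.5 -23.5]] [[  9.1 -35.8 -38.9]
 [ 11.6 -29.  -24.9]]
1 [[  9.5  30.8 -22.8]
 [  9.2  30.6 -23.8]
 [ 10.5  30.7 -24.8]] [[  9.2  30.6 -39. ]
 [ 11.5  37.3 -25.2]]
knob [518.42081884 222.86975881 127.81020862] [31.60367668 31.29335616  5.56313135]
disc [518.80469292 223.02732575  90.332345  ] [118.20395401 117.6259956    5.74830758]
[ 3.02510604  3.31042031 16.79839117]
```

View pics/w3.png

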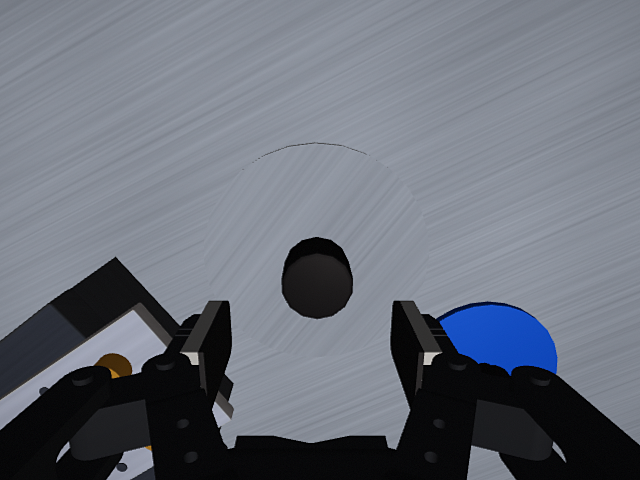

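The knob is at px (317,280) and the pads are at x≈(205–230) and (392–415), both clear of it. The tips are about 22 mm behind the TCP, so I'll descend 53 mm with a small lateral correction.

Emit:
{"name": "play_rows", "arguments": {
  "commands": "0.003 0.0025 0.013 0 0 0;0 0 0.015 0 0 0;0 0 0.015 0 0 0;0 0 0.01 0 0 0;0 0 0 0 0 0;0 0 0 0 0 0"
}}

```text
clock: 5.8
eef_pos: [518.2, 222.1, 80.8]
tool_rot: [0.225, 0.974, -0.0, -0.0]
force: [0.2, -0.1, 0.3]
opening: 0.704
grasp_force: 0.0
```

Emit:
{"name": "play_rows", "arguments": {
  "commands": "0 0 0 0 0 0;0 0 0 0 0 0;0 0 0 0 0 0;0 0 0 0 0 0;0 0 0 0 0 0;0 0 0 0 0 0",
  "jaw": 0.02,
  "squeeze": 40
}}

```text
clock: 6.4
eef_pos: [519.2, 222.5, 82.5]
tool_rot: [0.225, 0.974, 0.0, 0.001]
force: [0.5, -0.3, 5.5]
opening: 0.362
grasp_force: 40.0
```

Emit:
{"name": "play_rows", "arguments": {
  "commands": "0 0 -0.003 0 0 0;0 0 -0.005 0 0 0;0 0 -0.008 0 0 0;0 0 -0.015 0 0 0;0 0 -0.025 0 0 0;0 0 -0.015 0 0 0;0 0 -0.005 0 0 0;0 0 0 0 0 0"
}}

```text
clock: 7.2
eef_pos: [519.0, 222.4, 158.7]
tool_rot: [0.225, 0.974, 0.001, 0.001]
force: [0.3, -0.1, -2.0]
opening: 0.362
grasp_force: 39.7
```

```bash
python3 - <<'E'
from h import *
s=r.state();print(s['eef_pos'],s['force'],s['opening'],s['grasp_force'])
c,p,d=snap('scene','s2.png')
for q in('pot','lid','lid_knob'):
    for o in r.mark_of('scene',q)[:3]:
        X=w(c,o['at']);print(q,round(o['score'],2),X.round(),np.round(proj(c,X)))
E
```

```text
[519.01560526 222.40662233 158.65786859] [ 0.33603601 -0.10891243 -2.0264743 ] 0.3619245470955123 39.74751055240631
pot 0.64 [517. 214.  -2.] [372. 211.]
pot 0.48 [ 768. -115.   -1.] [355. 327.]
lid 0.98 [515. 226. 157.] [378. 162.]
lid 0.83 [690. 289.   5.] [437. 226.]
lid_knob 0.88 [519. 224. 195.] [380. 151.]
lid_knob 0.88 [686. 288.  40.] [438. 216.]
```

View pics/s2.png

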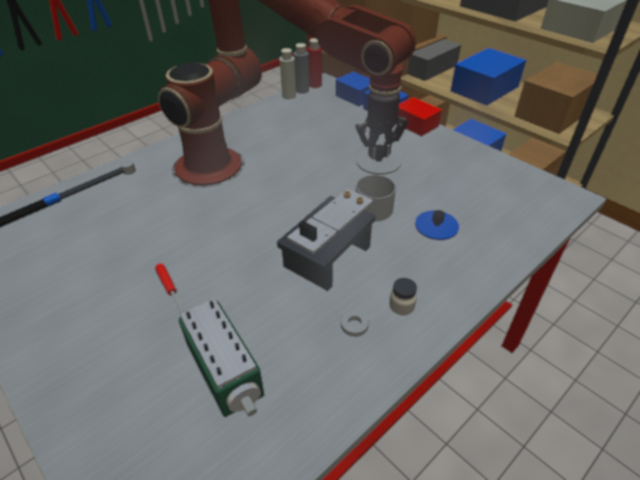

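The scene view shows the lid hanging level in the gripper at px (378,160), and the pot standing in place at (375,197). I'll carry the lid to clear bench on the robot's side, around (390,330).

Emit:
{"name": "play_rows", "arguments": {
  "commands": "0.015 0.004 0 0 0 0;0.035 0.009 0 0 0 0;0.04 0.01 0 0 0 0;0.04 0.01 0 0 0 0;0.023 0.006 0 0 0 0;0.01 0.002 0.02 0 0 0;0 0 0.03 0 0 0;0 0 0.035 0 0 0;0 0 0.03 0 0 0;0 0 0.02 0 0 0;0 0 0.008 0 0 0;0 0 0 0 0 0"
}}

```text
clock: 8.6
eef_pos: [388.2, 330.1, 12.8]
tool_rot: [0.225, 0.974, -0.001, -0.001]
force: [-0.2, 0.6, -1.6]
opening: 0.359
grasp_force: 39.9
```

Emit:
{"name": "play_rows", "arguments": {
  "commands": "0 0 0.002 0 0 0;0 0 0.002 0 0 0;0 0 0.002 0 0 0;0 0 0 0 0 0"
}}

```text
clock: 9.0
eef_pos: [390.1, 330.7, 8.7]
tool_rot: [0.225, 0.974, 0.0, 0.0]
force: [0.3, -0.1, -1.9]
opening: 0.36
grasp_force: 39.9
```

Emit:
{"name": "play_rows", "arguments": {
  "commands": "0 0 0.002 0 0 0;0 0 0 0 0 0;0 0 0 0 0 0"
}}

```text
clock: 9.3
eef_pos: [389.8, 330.5, 6.3]
tool_rot: [0.225, 0.974, -0.0, -0.0]
force: [-0.3, 1.0, -1.8]
opening: 0.359
grasp_force: 39.9
```

Emit:
{"name": "play_rows", "arguments": {
  "commands": "0 0 0.0015 0 0 0;0 0 0 0 0 0;0 0 0 0 0 0"
}}

```text
clock: 9.6
eef_pos: [389.8, 330.5, 4.7]
tool_rot: [0.225, 0.974, -0.0, -0.0]
force: [0.5, 0.2, -1.2]
opening: 0.361
grasp_force: 39.9
```

Emit:
{"name": "play_rows", "arguments": {
  "commands": "0 0 0.0015 0 0 0;0 0 0 0 0 0;0 0 0 0 0 0"
}}

```text
clock: 9.9
eef_pos: [390.0, 330.7, 3.5]
tool_rot: [0.225, 0.974, 0.0, 0.0]
force: [-0.5, 0.3, -0.9]
opening: 0.368
grasp_force: 40.1
```

Emit:
{"name": "play_rows", "arguments": {
  "commands": "0 0 0.001 0 0 0;0 0 0 0 0 0;0 0 0 0 0 0"
}}

```text
clock: 10.2
eef_pos: [390.1, 330.7, 3.4]
tool_rot: [0.225, 0.974, -0.0, -0.0]
force: [-2.5, -3.1, 7.6]
opening: 0.362
grasp_force: 40.6
```

The lid has touched the bench, so I'll release it and rise.

Emit:
{"name": "play_rows", "arguments": {
  "commands": "0 0 0 0 0 0;0 0 0 0 0 0;0 0 0 0 0 0;0 0 0 0 0 0;0 0 0 0 0 0",
  "jaw": 0.07
}}

```text
clock: 10.7
eef_pos: [389.8, 330.5, 2.2]
tool_rot: [0.225, 0.974, -0.0, -0.0]
force: [-0.3, -0.9, -0.1]
opening: 0.817
grasp_force: 0.0
```

Emit:
{"name": "play_rows", "arguments": {
  "commands": "0 0 -0.01 0 0 0;0 0 -0.025 0 0 0;0 0 -0.045 0 0 0;0 0 -0.05 0 0 0;0 0 -0.05 0 0 0;0 0 -0.01 0 0 0;0 0 0 0 0 0"
}}

```text
clock: 11.4
eef_pos: [391.4, 331.6, 196.3]
tool_rot: [0.225, 0.974, 0.003, 0.002]
force: [0.3, 0.7, 0.2]
opening: 0.821
grasp_force: 0.0
```

```bash
python3 - <<'E'
from h import *
s=r.state();print(s['eef_pos'],s['tool_rot'],s['joints'])
for n in('top','scene'):
    c,p,d=snap(n,n+'3.png')
    for q in('lid','pot','riser_edge','plate_mark','plate_grip','plate'):
        for o in r.mark_of(n,q)[:2]:
            X=w(c,o['at']);print(n,q,round(o['score'],2),X.round(1))
# riser yaw / plate yaw from top depth: riser top surface z~100, plate 110
c,p,d=snap('top')
U,V=np.meshgrid(range(190,360),range(190,300));P=np.array([px(c,d,u,v) for u,v in zip(U.ravel(),V.ravel())])
for lo,hi in((96,140),(106.5,114)):
    S=P[(P[:,2]>lo)&(P[:,2]<hi)];
    if len(S)<50: continue
    b=cv2.minAreaRect(S[:,:2].astype(np.float32));print(lo,b)
E
```

```text
[391.44692111 331.55963694 196.32394109] [0.22494581 0.97436481 0.00252167 0.00249756] [ 5.57581843e-01 -2.13285884e-01  1.89382404e+00  4.09576874e-05
  1.45395625e+00 -5.59441362e-01]
top lid 0.98 [687.5 285.9  -3.7]
top lid 0.65 [391.7 325.6  -0.4]
top pot 0.76 [5.181e+02 2.206e+02 3.000e-01]
top plate_grip 0.81 [563.9 -71.7 136.4]
top plate_grip 0.34 [803.2   4.9  -1.7]
top plate 0.87 [554.1  16.2 101.4]
scene lid 0.98 [689.3 288.4   3.3]
scene lid 0.78 [386.  337.1   3.7]
scene pot 0.89 [ 5.203e+02  2.137e+02 -2.000e-01]
scene riser_edge 0.73 [545.6  99.  101.6]
scene plate_mark 0.76 [555.   -7.9 115.9]
scene plate_grip 0.61 [562.  -69.1 137.5]
scene plate 0.77 [554.8  14.8 103.5]
scene plate 0.31 [386.8 333.6   2.8]
96 ((561.9949340820312, 12.5330810546875), (140.09190368652344, 259.80120849609375), 10.585951805114746)
106.5 ((559.6676025390625, 20.213836669921875), (116.74846649169922, 244.5062713623047), 13.72376537322998)
```

Emit:
{"name": "play_rows", "arguments": {
  "commands": "-0.02 -0.017 0 0 0 0;-0.03 -0.026 0 0 0 0;-0.032 -0.028 0 0 0 0;-0.032 -0.028 0 0 0 0;-0.032 -0.028 0 0 0 0;-0.032 -0.028 0 0 0 0;-0.032 -0.028 0 0 0 0;-0.032 -0.028 0 0 0 0;-0.032 -0.027 0 0 0 0;-0.032 -0.027 0 0 0 0;-0.027 -0.022 0 0 0 0;0 0 0 0 0 -7.3"
}}

```text
clock: 13.35
eef_pos: [564.5, -77.2, 192.4]
tool_rot: [0.163, 0.987, -0.001, 0.0]
force: [-0.3, 0.7, 0.4]
opening: 0.821
grasp_force: 0.0
```

Emit:
{"name": "play_rows", "arguments": {
  "commands": "0 0 0 0 0 -7.3;0 0 0 0 0 -7.3;0 0 0 0 0 -7.3;0 0 0 0 0 -7.4;0 0 0 0 0 0;0 0 0 0 0 0",
  "jaw": 0.06
}}

```text
clock: 13.95
eef_pos: [563.4, -73.4, 192.3]
tool_rot: [-0.091, 0.996, 0.0, 0.0]
force: [-0.4, 0.1, -0.0]
opening: 0.701
grasp_force: 0.0
```

```bash
cat > m.py <<'E'
from h import *
import sys
from scipy.spatial.transform import Rotation as R
s=r.state();Rt=R.from_quat(s['tool_rot']);print(s['eef_pos'],s['tool_rot'],s['force'])
print('tool y yaw',np.degrees(np.arctan2(*Rt.apply([0,1,0])[1::-1])))
c,p,d=snap('wrist',sys.argv[1])
for q in('plate_mark','plate_grip','riser_edge','plate'):
    for o in r.mark_of('wrist',q)[:2]:
        X=w(c,o['at']);print(q,round(o['score'],2),X.round(1),np.round(proj(c,X)))
U,V=np.meshgrid(range(640),range(480));Z=d.ravel();f=foc(c)
Q=np.c_[(U.ravel()-c['cx'])*Z/f,(V.ravel()-c['cy'])*Z/f,Z];P=(Q-np.array(c['t']))@np.array(c['R'])
np.savez('m.npz',P=P,p=p,d=d)
near=np.hypot(P[:,0]-560,P[:,1]-20)<180
for l,lo,hi in(('lug',142,150),('plate',107,113),('riser',97,103)):
    S=P[near&(P[:,2]>lo)&(P[:,2]<hi)]
    if len(S)>50: print(l,len(S),S[:,2].mean().round(1),cv2.minAreaRect(S[:,:2].astype(np.float32)))
E
python3 m.py w4.png
```

```text
[563.37255534 -73.39379941 192.34783216] [-9.10357666e-02  9.95847623e-01  5.89315052e-06  3.15860811e-05] [-0.38652561  0.06170184 -0.02824983]
tool y yaw 100.44639356903367
plate_mark 0.59 [557.2  -9.7 112.9] [413. 251.]
plate_grip 0.74 [564.8 -67.8 131.7] [319. 256.]
plate 0.76 [554.5  19.8  99.4] [454. 248.]
lug 2260 145.2 ((566.6658935546875, -69.40879821777344), (43.97026824951172, 16.03876495361328), 8.333465576171875)
plate 40705 109.5 ((553.8789672851562, 19.55976104736328), (81.10002136230469, 240.10089111328125), 8.204215049743652)
riser 27787 99.4 ((563.313232421875, 6.686553955078125), (140.10826110839844, 247.22958374023438), 10.49787425994873)
```

View pics/w4.png

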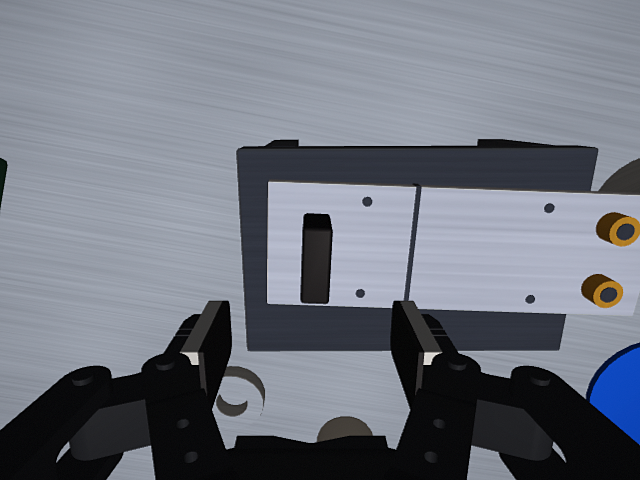

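The lug is at px (316,258), the scribed line runs from (417,185) to (408,300), and the riser's outer edge runs from (597,148) to (562,350). I'll compute the edge and the mark in the riser's own axes.

```bash
cat > e.py <<'E'
import numpy as np,cv2
from scipy.ndimage import gaussian_filter1d
z=np.load('m.npz');P=z['P'];g=cv2.cvtColor(z['p'],cv2.COLOR_RGB2GRAY).ravel()
a=np.radians(10.5);ex=np.array([np.cos(a),np.sin(a)]);ey=np.array([-np.sin(a),np.cos(a)])
x=P[:,:2]@ex;y=P[:,:2]@ey;h=P[:,2]
# riser surface, per strip along ex: outermost y
near=np.hypot(P[:,0]-560,P[:,1]-20)<180
S=near&(abs(h-99.4)<3)
x0=np.percentile(x[S],[.5,99.5]);print('riser x',x0)
for b in np.arange(x0[0],x0[1],8):
    k=S&(x>b)&(x<b+8);ys=np.sort(y[k]);
    if len(ys)>50: print(round(b),len(ys),'y',ys[0].round(1),ys[[-20,-5,-1]].round(1))
# mark: dark on plate
k=near&(abs(h-109.5)<2);xs,ys,gg=x[k],y[k],g[k]
th=np.percentile(gg,50)*.6
M=(gg<th)
q=cv2.minAreaRect(np.c_[xs,ys].astype(np.float32));print('plate in riser axes',q)
yr=ys[M];H,e=np.histogram(yr,bins=np.arange(yr.min(),yr.max()+1,1.));i=H.argsort()[-8:];print([(e[j].round(1),H[j]) for j in sorted(i)])
m=M&(abs(ys-(np.median(e[i])+.5))<9)
c=np.polyfit(xs[m],ys[m],1);rs=ys[m]-np.polyval(c,xs[m]);m2=np.where(m)[0][abs(rs)<2.5];c=np.polyfit(xs[m2],ys[m2],1)
print('mark slope deg',np.degrees(np.arctan(c[0])),'y at mid',np.polyval(c,q[0][0]),len(m2), xs[m2].min(),xs[m2].max())
E
python3 e.py
```

```text
riser x [485.49552292 623.96010372]
485 4966 y -219.7 [-1.8 -0.5  0.5]
493 4662 y -219.7 [-1.4 -0.4  0.2]
501 3648 y -219.8 [-1.4 -0.5  0.1]
509 555 y -219.7 [ 1.8 19.6 22.8]
517 347 y -219.7 [-202.8 -202.1 -202. ]
525 331 y -219.2 [-203.1 -202.4 -202.2]
533 317 y -219.6 [-203.3 -202.6 -202.5]
541 306 y -219.6 [-203.6 -202.9 -202.8]
549 284 y -219.3 [-204.  -203.2 -203.1]
557 283 y -219.5 [-204.1 -203.4 -203.4]
565 268 y -219.5 [-204.4 -203.7 -203.6]
573 251 y -219.7 [-204.9 -204.  -203.8]
581 303 y -219.5 [-188.8 -178.  -163.2]
589 2156 y -219.3 [-5.7 -2.3 -0.5]
597 2859 y -219.5 [-1.8 -0.8  0.1]
605 2703 y -219.3 [-1.9 -0.5 -0.2]
613 2555 y -219.5 [-2.  -0.3  0.6]
621 854 y -218.9 [-4.2 -0.9  0.3]
plate in riser axes ((548.0253295898438, -81.6799087524414), (239.8727569580078, 80.95311737060547), 87.84262084960938)
[(np.float64(-142.5), np.int64(32)), (np.float64(-114.5), np.int64(31)), (np.float64(-113.5), np.int64(93)), (np.float64(-112.5), np.int64(156)), (np.float64(-111.5), np.int64(155)), (np.float64(-110.5), np.int64(100)), (np.float64(-109.5), np.int64(31)), (np.float64(-31.5), np.int64(30))]
mark slope deg -2.123558119358229 y at mid -111.656927310253 567 506.4761344776884 580.860461202724
```

Emit:
{"name": "play_rows", "arguments": {
  "commands": "-0.004 0.0026 0.02 0 0 2.2;0 0 0.025 0 0 0;0 0 0.025 0 0 0;0 0 0.017 0 0 0;0 0 0.007 0 0 0;0 0 0.003 0 0 0;0 0 0 0 0 0;0 0 0 0 0 0"
}}

```text
clock: 15.0
eef_pos: [567.7, -70.3, 96.7]
tool_rot: [-0.073, 0.997, -0.0, 0.001]
force: [-0.6, 0.5, 0.2]
opening: 0.701
grasp_force: 0.0
```

Emit:
{"name": "play_rows", "arguments": {
  "commands": "0 0 0 0 0 0;0 0 0 0 0 0;0 0 0 0 0 0;0 0 0 0 0 0;0 0 0 0 0 0;0 0 0 0 0 0;0 0 0 0 0 0;0 0 0 0 0 0",
  "jaw": 0.005,
  "squeeze": 50
}}

```text
clock: 15.8
eef_pos: [567.1, -70.1, 95.9]
tool_rot: [-0.073, 0.997, -0.0, 0.0]
force: [-0.3, 1.7, 4.6]
opening: 0.178
grasp_force: 49.9
```

```bash
python3 m.py w5.png; python3 e.py | tail -3; python3 e.py|head -4
```

```text
[567.14573117 -70.08507037  95.91638101] [-7.32226355e-02  9.97315538e-01 -1.44372739e-05  4.04679173e-04] [-0.27787535  1.71037188  4.60528786]
tool y yaw 98.39821062310848
plate_mark 0.9 [556.1  -8.  115.5] [476. 314.]
plate_grip 0.83 [567.6 -67.2 130. ] [317. 341.]
plate 0.85 [553.9  17.9 104.9] [530. 306.]
lug 7778 145.6 ((566.6686401367188, -69.33821105957031), (41.97373580932617, 39.19492721557617), 50.26182174682617)
plate 56293 109.4 ((558.6858520507812, -16.026901245117188), (80.32867431640625, 168.678955078125), 8.04427719116211)
riser 37985 99.4 ((567.9046020507812, -16.705535888671875), (140.36676025390625, 199.53138732910156), 10.577301025390625)
plate in riser axes ((546.409912109375, -117.57090759277344), (168.6790008544922, 80.32870483398438), 87.54427337646484)
[(np.float64(-142.0), np.int64(43)), (np.float64(-141.0), np.int64(42)), (np.float64(-140.0), np.int64(47)), (np.float64(-114.0), np.int64(106)), (np.float64(-113.0), np.int64(271)), (np.float64(-112.0), np.int64(396)), (np.float64(-111.0), np.int64(311)), (np.float64(-110.0), np.int64(148))]
mark slope deg -2.067965133730983 y at mid -111.75219309975321 1249 506.5080135432495 569.0458714242374
riser x [485.34953336 621.70464233]
485 10041 y -219.8 [-46.6 -46.  -45.7]
493 9519 y -219.9 [-45.4 -44.7 -44.3]
501 7152 y -219.7 [-43.8 -43.  -42.8]
```

Emit:
{"name": "play_rows", "arguments": {
  "commands": "0 0 0 0 0 -1;0 0 0 0 0 -1.1;0 0.005 0 0 0 0;0 0.01 0 0 0 0;0 0.015 0 0 0 0;0 0.015 0 0 0 0;0 0.015 0 0 0 0;0 0.015 0 0 0 0;0 0.015 0 0 0 0;0 0.01 0 0 0 0;0 0.005 0 0 0 0;0 0 0 0 0 0",
  "squeeze": 70
}}

```text
clock: 17.25
eef_pos: [547.9, 33.0, 96.0]
tool_rot: [-0.092, 0.996, -0.001, 0.0]
force: [1.0, -2.0, 5.4]
opening: 0.177
grasp_force: 69.4
```

```bash
sed -i 's/near=np.hypot(P\[:,0\]-560,P\[:,1\]-20)<180/near=np.hypot(P[:,0]-560,P[:,1]-0)<210/' m.py e.py; python3 m.py w6.png; python3 e.py
```

```text
[547.94532641  32.98431666  96.01589439] [-9.22179996e-02  9.95738246e-01 -9.79794905e-04  4.75068212e-04] [ 0.98067987 -1.9593941   5.44131205]
tool y yaw 100.58240135064777
plate_mark 0.72 [536.5  93.6 111.6] [468. 314.]
plate_mark 0.71 [527.6 119.1 101.4] [526. 293.]
plate_grip 0.6 [546.5  33.5 131.4] [311. 337.]
plate 0.88 [530.2 122.6 102.4] [533. 301.]
lug 7685 145.7 ((547.5535888671875, 33.59722137451172), (39.58208084106445, 41.23154067993164), 57.69296646118164)
plate 56413 109.4 ((537.425048828125, 86.74446868896484), (80.5114517211914, 169.24154663085938), 10.003656387329102)
riser 71466 99.3 ((559.590087890625, 25.448890686035156), (139.6778564453125, 274.74212646484375), 10.590934753417969)
riser x [485.29236001 616.25092313]
485 10594 y -185.6 [-0.7 -0.1  0.3]
493 10013 y -187.3 [-0.7 -0.3  0. ]
501 7567 y -188.7 [53.9 58.3 60.3]
509 4480 y -191.0 [-99.  -98.6 -98.5]
517 4409 y -192.5 [-99.1 -98.7 -98.7]
525 4294 y -193.5 [-99.1 -98.8 -98.4]
533 4173 y -195.5 [-99.1 -98.8 -98.6]
541 4113 y -197.3 [-99.2 -98.8 -98.6]
549 4020 y -199.6 [-99.2 -98.7 -98.6]
557 3909 y -201.7 [-99.1 -98.7 -98.5]
565 3558 y -202.7 [-100.3  -99.4  -98.7]
573 2457 y -204.3 [-107.5 -105.1 -103.7]
581 1928 y -206.3 [-146.7 -144.9 -144.2]
589 1511 y -207.8 [-157.8  -55.2  -52.9]
597 1405 y -210.1 [-52.5 -51.9 -51.8]
605 1878 y -211.2 [-52.2 -51.7 -51.6]
613 768 y -212.9 [-55.4 -52.5 -51.6]
plate in riser axes ((544.2338256835938, -12.646034240722656), (169.2415313720703, 80.51144409179688), 89.50364685058594)
[(np.float64(-38.9), np.int64(36)), (np.float64(-37.9), np.int64(39)), (np.float64(-36.9), np.int64(43)), (np.float64(-35.9), np.int64(41)), (np.float64(-8.9), np.int64(205)), (np.float64(-7.9), np.int64(393)), (np.float64(-6.9), np.int64(388)), (np.float64(-5.9), np.int64(248))]
mark slope deg 2.9162970010556197 y at mid -19.610759152566942 15 504.51254269254196 563.5209436266763
```

View pics/w6.png

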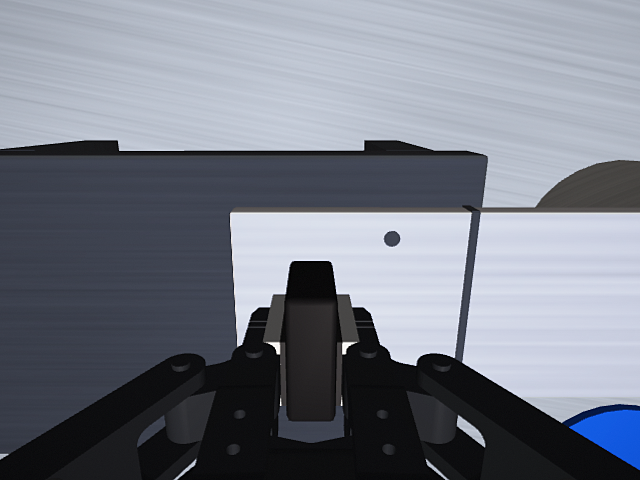

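The scribed line runs from px (471,208) to (460,360), and the riser edge is at (487,155) just beyond it, about 7 mm to go. I'll refine both fits.

```bash
cat > f.py <<'E'
import numpy as np,cv2
z=np.load('m.npz');P=z['P'];g=cv2.cvtColor(z['p'],cv2.COLOR_RGB2GRAY)
G=g.ravel();a=np.radians(10.5);ex=np.array([np.cos(a),np.sin(a)]);ey=np.array([-np.sin(a),np.cos(a)])
x=P[:,:2]@ex;y=P[:,:2]@ey;h=P[:,2]
def fit(xs,ys,n,tol=1.5):
    c=np.polyfit(xs,ys,1)
    for _ in range(6):
        k=abs(ys-np.polyval(c,xs))<tol;c=np.polyfit(xs[k],ys[k],1)
    print(n,'slope deg',np.degrees(c[0]).round(2),'y@487,505,544,584',np.polyval(c,[487,505,544,584]).round(2),k.sum())
# mark: dark pixels on plate top
k=(abs(h-109.4)<1.5)&(abs(y)<25)&(x>500)&(x<586);med=np.median(G[k]);k&=(G<.65*med)
H,e=np.histogram(y[k],np.arange(-25,25,1));m=e[H.argmax()]+.5;kk=k&(abs(y-m)<5);fit(x[kk],y[kk],'mark',2.2)
# riser outer edge per pixel row: last col with h>97 connected
X=[];Y=[]
for b in np.arange(484,503,.7):
    s=(abs(h-99.4)<2)&(x>b)&(x<b+.7)&(abs(y)<15)
    if s.sum()>5:X.append(b+.35);Y.append(y[s].max())
if X: fit(np.array(X),np.array(Y),'edge')
# plate side and riser side angles
for n,zl in(('plate',109.4),('riser',99.4)):
    s=(abs(h-zl)<2)&(y>-70)&(y<(60 if n=='plate' else -3))&(x<560)
    X=[];Y=[]
    for b in np.arange(-65,55,2):
        q=s&(y>b)&(y<b+2)
        if q.sum()>10:X.append(b+1);Y.append(x[q].min())
    c=np.polyfit(X,Y,1);print(n,'side angle deg',np.degrees(-c[0]).round(2))
E
python3 f.py
```

```text
mark slope deg 0.08 y@487,505,544,584 [-6.92 -6.9  -6.84 -6.78] 1177
edge slope deg 1.2 y@487,505,544,584 [-0.55 -0.17  0.65  1.49] 27
plate side angle deg 0.05
riser side angle deg 0.03
```

Emit:
{"name": "play_rows", "arguments": {
  "commands": "0 0.002 0 0 0 0;0 0.003 0 0 0 0;0 0.002 0 0 0 0;0 0 0 0 0 0;0 0 0 0 0 0;0 0 0 0 0 0"
}}

```text
clock: 18.1
eef_pos: [546.9, 38.8, 96.1]
tool_rot: [-0.092, 0.996, -0.002, 0.001]
force: [0.9, -4.2, 6.4]
opening: 0.179
grasp_force: 69.4
```

```bash
python3 m.py w7.png; python3 f.py; python3 - <<'E'
import cv2;i=cv2.imread('pics/w7.png');cv2.imwrite('pics/w7c.png',cv2.resize(i[140:380,380:620],(600,600),interpolation=cv2.INTER_CUBIC))
E
```

```text
[546.92047005  38.78509986  96.08476878] [-9.18347313e-02  9.95772786e-01 -1.62693248e-03  5.42644114e-04] [ 0.89559219 -4.21918605  6.3735485 ]
tool y yaw 100.53827403353864
plate_grip 0.62 [547.   39.2 127.4] [310. 335.]
lug 7621 145.7 ((546.6720581054688, 39.42203903198242), (39.87731170654297, 41.42586898803711), 58.578372955322266)
plate 56380 109.4 ((536.296142578125, 92.57089233398438), (80.42277526855469, 169.40341186523438), 9.886550903320312)
riser 70770 99.3 ((558.8070678710938, 30.69013214111328), (140.03831481933594, 274.0441589355469), 10.571083068847656)
mark slope deg 0.05 y@487,505,544,584 [-1.03 -1.02 -0.98 -0.94] 1199
edge slope deg 1.83 y@487,505,544,584 [-0.64 -0.06  1.19  2.47] 27
plate side angle deg 0.01
riser side angle deg 0.03
```

View pics/w7c.png

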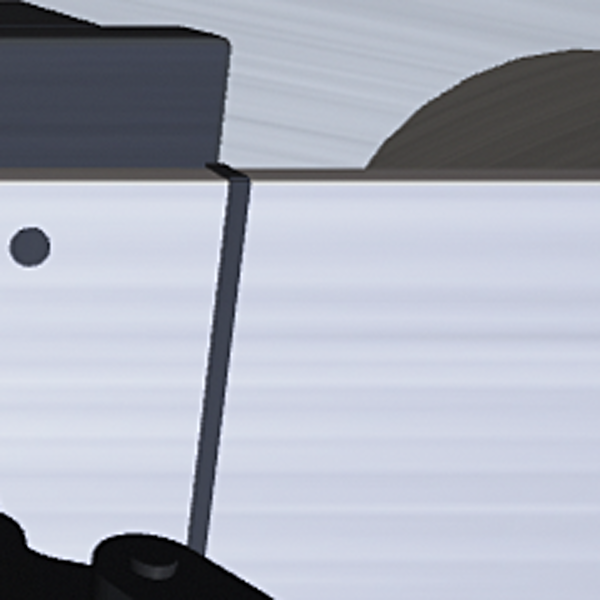

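The crop shows the line on the plate's side at about (215,170) and the riser edge at (218,165), so it is just under 1 mm short. I'll nudge it outward.

Emit:
{"name": "play_rows", "arguments": {
  "commands": "0 0.001 0 0 0 0;0 0 0 0 0 0;0 0 0 0 0 0;0 0 0 0 0 0"
}}

```text
clock: 18.75
eef_pos: [546.8, 39.5, 96.1]
tool_rot: [-0.092, 0.996, -0.002, 0.001]
force: [1.2, -4.9, 6.1]
opening: 0.178
grasp_force: 69.4
```

```bash
python3 m.py w8.png|head -1; python3 f.py; python3 - <<'E'
import numpy as np,cv2
z=np.load('m.npz');g=cv2.cvtColor(z['p'],cv2.COLOR_RGB2GRAY)
for v in(150,160,180,195,200,203,204,205,206,207,208,209,210,211,213): print(v,g[v,456:486].tolist())
E
```

```text
[546.80269662  39.48425192  96.13542777] [-9.18018933e-02  9.95775287e-01 -1.91009802e-03  5.85269018e-04] [ 1.17487803 -4.86376487  6.06593709]
mark slope deg 0.0 y@487,505,544,584 [-0.29 -0.29 -0.29 -0.29] 1177
edge slope deg 0.63 y@487,505,544,584 [-0.47 -0.28  0.15  0.59] 26
plate side angle deg -0.03
riser side angle deg 0.01
150 [199, 195, 192, 190, 188, 185, 185, 185, 184, 185, 186, 186, 188, 187, 189, 190, 190, 188, 187, 187, 187, 187, 185, 184, 184, 184, 184, 185, 187, 188]
160 [71, 70, 70, 69, 70, 69, 70, 70, 70, 69, 69, 69, 69, 56, 157, 199, 195, 193, 190, 190, 189, 187, 186, 187, 188, 187, 188, 189, 189, 189]
180 [69, 69, 69, 68, 68, 68, 68, 67, 69, 68, 64, 55, 143, 195, 197, 194, 192, 192, 192, 193, 193, 194, 193, 193, 194, 194, 195, 194, 194, 194]
195 [68, 70, 69, 69, 68, 70, 70, 69, 67, 58, 115, 196, 198, 194, 194, 196, 195, 196, 195, 196, 197, 196, 196, 196, 196, 195, 196, 196, 196, 194]
200 [69, 68, 69, 69, 68, 68, 68, 66, 62, 67, 196, 201, 195, 196, 195, 197, 194, 195, 194, 194, 194, 192, 193, 191, 189, 189, 189, 190, 190, 189]
203 [67, 66, 67, 67, 67, 67, 68, 66, 5
[... 601 characters left out ...]
, 72, 92, 96, 95, 95, 94, 93, 93, 91, 93, 92, 93, 92]
208 [82, 82, 82, 83, 83, 83, 85, 88, 78, 41, 26, 20, 23, 25, 25, 22, 17, 13, 23, 52, 71, 77, 77, 77, 75, 75, 75, 76, 75, 75]
209 [85, 85, 85, 84, 85, 84, 85, 86, 89, 93, 68, 34, 21, 21, 24, 25, 25, 22, 20, 16, 27, 58, 78, 86, 85, 84, 83, 84, 83, 82]
210 [82, 82, 84, 83, 84, 83, 83, 83, 84, 86, 89, 77, 48, 27, 18, 21, 29, 29, 30, 29, 26, 24, 31, 78, 88, 84, 83, 82, 83, 82]
211 [90, 90, 90, 90, 90, 91, 90, 90, 90, 91, 90, 94, 97, 86, 65, 32, 54, 61, 62, 61, 61, 60, 55, 46, 92, 94, 90, 90, 90, 90]
213 [229, 229, 228, 228, 229, 228, 227, 229, 228, 228, 229, 229, 230, 232, 245, 146, 61, 63, 69, 69, 70, 69, 65, 52, 186, 231, 230, 228, 228, 228]
```

```bash
python3 - <<'E'
from h import *
for n in('scene',):
    c,p,d=snap(n)
    for q in('lid','lid_knob','pot'):
        for o in r.mark_of(n,q)[:2]: print(q,round(o['score'],2),w(c,o['at']).round())
s=r.state();print(s['eef_pos'],s['force'],s['grasp_force'])
print(r.finish_job())
E
```

```text
lid 0.78 [387. 334.   4.]
lid 0.58 [689. 290.   2.]
lid_knob 0.83 [688. 289.  39.]
lid_knob 0.59 [388. 331.  41.]
pot 0.78 [517. 218.   3.]
pot 0.57 [ 659. -391.    5.]
[546.81626271  39.4860014   96.13858319] [ 0.89697977 -5.92854443  5.8768463 ] 69.3796956539154
the job is handed in; nothing more can be done
None
```

The job is handed in at about 19 s: the lid stands knob up on the bench near (390, 331) mm, the pot is where it was to within camera accuracy, and the plate is out with its line over the riser's edge to about 0.3 mm, square and flat, still gripped at its lug. On the first try the fingertips closed on top of the lid's knob with about 9 N and may have moved the lid up to 4 mm on the pot, before I regripped.

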